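# Fit the keyed cup head on the bench mixer and hold it home

### The job

Gently pick up the blue knurled cup head from the bench and lower it over the mixer's drive shaft. Turn it, pressing only lightly, until the keyways hidden in its collar find the shaft's cross pin and it drops; then push it fully home on its seat against the ejector spring. Finish while still gripping it and holding it there, do not let go, and leave the other things on the bench undisturbed.

Things in the scene. Friction and masses are not known exactly. Their poses are not given: they have to be found in the camera images.
- head: Cup head, loose, upright on the bench, about 0.11 kg. Blue knurled plastic collar, 50 mm diameter, 36 mm high, black rubber cup (33 mm diameter) on top up to 46 mm. Origin: centre of its underside, z up. Grip the collar's sides, any direction, 5 to 35 mm above the underside. Thin plastic: gripped with over 50 N it cracks; 20 to 30 N is plenty. Half a turn makes no difference to it.
- head_bore (a point): Centre of the bore's mouth in the head's underside (same point and axes as the head). Bore 30 mm diameter, 32 mm deep, open below, with two keyways 10 mm wide facing each other, along the head's own +x and -x, unseen from outside. Two white marks on the collar's top edge and side stand right over the keyways.
- mixer: Bench mixer, fixed, 170 x 140 mm, blue base, grey deck 75 mm high. Origin: centre of its underside, z up; control knob on its -x side. In the middle of the deck stands the drive shaft, which does not turn: steel shoulder (the seat) 42 mm diameter, 16 mm high, then shaft of 27 mm diameter up to 36 mm above the deck, conical nose up to 42 mm. Over 80 N pressed on it bends it.
- mixer_pin (a point): On the shaft axis at the top of the brass cross pin (36 mm long, 5 mm thick), 102.5 mm above the bench; axes as the mixer's. The head stops on the pin, 11.5 mm above home, unless keyways and pin agree within about 7 degrees. The motor parks the pin differently each time: 15 to 50 degrees anticlockwise, seen from above, of the mixer's x axis, on which two white lines on the deck lie.
- mixer_ejector (a point): On the shaft axis at the tip of the red sprung ejector rod (10 mm diameter, 14 mm above the nose), 131 mm above the bench as it starts. It meets the head's inside 8 mm above home and pushes up with 3 N there, 7 N when home, so the head rises again if it is not held down.
- mixer_seat (a point): Top centre of the steel shoulder on the shaft's axis, 91 mm above the bench, axes as the mixer's. The head is home when the centre of its underside is here.
- plate_head: Bystander: black flat rubber head, 68 mm diameter, 22 mm high, loose; origin under its centre.
- tube_rack: Bystander: blue rack with small clear tubes, 100 x 60 x 38 mm, loose; origin under its centre.
- tip_box: Bystander: grey box with clear lid and yellow tips, 88 x 123 x 53 mm, loose; origin under its centre.
- reagent: Bystander: glass bottle with blue cap, 60 mm diameter, 130 mm high, loose; origin under its centre.
- amber_jar: Bystander: amber jar with white cap, 52 mm diameter, 75 mm high, loose; origin under its centre.
- tub: Bystander: white plastic tub, 90 mm diameter, 70 mm high, loose; origin under its centre.
Not all that is in view belongs to the job. Leave any purple look-alike of the mixer alone.

How it is judged:
By the outcome, as a careful person would: the job done as asked, in the order asked, and still so for the second after the job is handed in, while the arm keeps its last pose, push and grip.
It also fails if it takes over 51 s, if anything falls off the work surface, if the arm or the gripper's body presses on something with over 40 N, if the wrist force passes 120 N, or if a joint passes its speed limit or range.

### The arm

A 6-joint arm with a two-finger parallel gripper is mounted at the origin on the work surface. World frame = base frame: x ahead of the robot, y to its left, z up, the work surface at z = 0. Lengths are in m, angles in rad, forces in N, time in s.
With the tool pointing down it reaches from about 0.375 to 0.75 m from the base axis. Payload 9 kg.
Tool frame: the origin (TCP) lies at the very end of the fingers, on their centre line; the grasp point (between the pads) lies 19 mm behind it; z points along the fingers, y is the line along which they close (so a half turn about z gives the same grasp; the last joint's range is limited). The gripper opens to 85 mm and grips with 20 to 120 N. Pads are 22 mm wide; open, the fingers measure 114 mm over their backs; the gripper's body (76 mm by 85 mm) begins 54 mm behind the grasp point. The pads swing forward as they close: fully open they stand 13 mm farther back than shut.
Start: joints at [1.112, 0.104, 0.097, 1.564, 0, 1.353], TCP at [0.143, 0.583, 0.231] pointing down, gripper open.
Joint ranges: [-2.99, 2.99], [-0.84, 1.86], [-1.1, 1.16], [-1.84, 2.11], [-1.51, 1.56], [-3.14, 3.14]. Speed limits (rad/s): [2.22, 2.22, 2.57, 3.14, 3.14, 3.14].

### API

Orientations are given as [roll, pitch, yaw] about the fixed x, y, z axes, in that order (R = Rz(yaw) Ry(pitch) Rx(roll)).
In Python, from station import get_state, camera, close_job gives the robot as it stands.
- The arm moves only by the tool step_arm, never from a script. Its argument "motion" is a list of rows, each an object of numbers: "tx", "ty", "tz": the shift along the tool's x, y, z in mm; "ax", "ay", "az": the turn, a rotation vector about the tool's x, y, z in degrees; "gripper": the opening, from 0 (shut) to 1 (fully open). A call has 1 to 20 rows; each row is the pose to reach, as a shift and turn from the pose commanded when the call began, along the tool's axes at that moment; what a row does not reach only later rows make up. A row lasts 1/10 s, in which the tool goes at most 50 mm and 8.59 degrees, less where a joint would pass 70% of its speed; a pose out of reach is approached as far as the arm can. A call with a gripper value outside its range is refused whole. The fingers move at their own pace and stop on an object; "newtons" is the grip in N (left out, the last holds). Time passes only in rows, so rows that repeat a pose let the fingers close. It gives the time, the measured TCP pose, the force, the opening and the grip force at its end, in the units of the state.
- get_state(): the state, without advancing time (a new reading comes with each control period).
- camera(name): name is "scene" or "top" or "wrist"; returns a dict with "pixels" (400x640x3 uint8, red, green, blue), "range_z" (400x640 float32, m along the optical axis (not along the pixel's ray), 0 where there is no reading), "fovy" (degrees; the focal length in pixels is half the picture's height over the tangent of half this angle, whatever the lens; pixels are square), "cx", "cy" (the principal point, pixels), "D" ([k1, k2, p1, p2, k3] as OpenCV has them; the pictures are not rectified), "view" (4x4, takes a point from world to camera coordinates); the wrist camera has in their place "hand_eye" (4x4, takes a point from camera to tool coordinates, whose origin is the TCP and whose axes are the flange's). Camera axes: x right, y down, z forward; pixel columns grow to the right and rows downward; lengths in m; the calibration is good to about 2 mm. A picture is of the moment at which its call begins: read the wrist's pose just before it.
- close_job(): hands the job in; it is judged then, once.
The state is a dict: "t": time; "joint_pos": joint angles; "qvel": joint speeds; "tau": joint torques, N m; "ee_pos": TCP position; "orientation": TCP orientation; "contact_force": force on the tool from outside, world axes, zero at the start; "ft_torque": the same for the moment, N m; "width": finger opening in m; "finger_force": force on a finger pad.
Only numpy, scipy, OpenCV 4.12 (cv2) and the standard library are available. Lean on these libraries where they do the work, as an engineer would, in place of code of your own. Each camera call takes 0.05 s, during which the arm holds its last target. There are 200 camera calls.

## Working session

There is one attempt and no reset: what is moved stays moved. The work goes in short steps, Python scripts to look and compute and a tool call to move; the robot and the scene stay as the last step left them, time stands still between calls to the robot, and variables do not carry over. Pictures are saved under pics/ and viewed, at most 10 in all, crops included, and the job is handed in when it is done.

Besides the shell and the picture viewer there is one more tool, called as name(argument=value, ...) on one line, values as JSON. step_arm: Moves the arm, as the interface text tells. Its arguments: {"type":"object","properties":{"motion":{"type":"array","items":{"type":"object","properties":{"tx":{"type":"number"},"ty":{"type":"number"},"tz":{"type":"number"},"ax":{"type":"number"},"ay":{"type":"number"},"az":{"type":"number"},"gripper":{"type":"number"}}}},"newtons":{"type":"number"}},"required":["motion"]}

```bash
mkdir -p pics; cat > h.py <<'E'
import numpy as np, cv2
from station import get_state, camera, close_job
from scipy.spatial.transform import Rotation as R
def K(c):
    f=200/np.tan(np.radians(c['fovy'])/2)
    return np.array([[f,0,c['cx']],[0,f,c['cy']],[0,0,1]])
def c2w(c,s=None):
    if 'view' in c: return np.linalg.inv(c['view'])
    T=np.eye(4);T[:3,:3]=R.from_euler('xyz',s['orientation']).as_matrix();T[:3,3]=s['ee_pos']
    return T@c['hand_eye']
def rays(c,uv,s=None):
    uv=np.asarray(uv,float).reshape(-1,1,2)
    n=cv2.undistortPoints(uv,K(c),np.array(c['D'],float))[:,0]
    T=c2w(c,s); d=np.c_[n,np.ones(len(n))]@T[:3,:3].T
    return T[:3,3],d
def onplane(c,uv,z,s=None):
    o,d=rays(c,uv,s); return o+d*((z-o[2])/d[:,2])[:,None]
def bydepth(c,uv,s=None):
    o,d=rays(c,uv,s); uv=np.round(np.asarray(uv).reshape(-1,2)).astype(int)
    return o+d*c['range_z'][uv[:,1],uv[:,0]][:,None]
def save(c,name,box=None,k=1):
    p=c['pixels'][:,:,::-1]
    if box: p=p[box[1]:box[3],box[0]:box[2]]
    cv2.imwrite('pics/'+name,cv2.resize(p,None,fx=k,fy=k,interpolation=cv2.INTER_CUBIC))
E
python3 - <<'E'
from h import *
s=get_state();print(s)
import pickle
d={n:camera(n) for n in('scene','top','wrist')}
pickle.dump((s,d),open('c0.pkl','wb'))
for n in d: save(d[n],n+'0.png'); print(n,d[n]['fovy'],d[n]['D'],c2w(d[n],s).round(3).tolist())
E
```

```text
{'t': 0.0, 'joint_pos': array([1.11233586e+00, 1.04703210e-01, 9.64381281e-02, 1.56392680e+00,
       2.45997816e-05, 1.35308401e+00]), 'qvel': array([-1.18903841e-03, -2.35180781e-03, -1.96615126e-05, -8.84207937e-04,
        9.61205020e-05, -5.69236165e-04]), 'tau': array([-4.83573569e-05, -5.56940532e+01,  5.03640568e+01,  1.72489212e-02,
       -2.18843579e-04,  5.06840095e-06]), 'ee_pos': array([0.14288712, 0.58237216, 0.23050292]), 'orientation': array([-3.14023535e+00, -3.25454953e-04,  2.90084426e+00]), 'contact_force': array([0.29722139, 0.34511923, 0.61612063]), 'ft_torque': array([-0.07754419,  0.00416495, -0.01690939]), 'finger_force': 0.0, 'width': 0.0856038506993333}
scene 45.55310283181794 [0.00581938 0.         0.         0.         0.        ] [[-0.422, 0.763, -0.49, 1.096], [0.906, 0.348, -0.239, 0.246], [-0.012, -0.545, -0.839, 1.1], [0.0, 0.0, 0.0, 1.0]]
top 46.73277013730103 [-0.100033  0.        0.        0.        0.      ] [[0.026, -0.982, 0.186, 0.291], [-1.0, -0.025, 0.012, -0.067], [-0.007, -0.187, -0.982, 1.254], [0.0, 0.0, 0.0, 1.0]]
wrist 64.85503368137337 [-0.05084941  0.          0.          0.          0.        ] [[0.239, 0.934, 0.266, 0.076], [0.971, -0.23, -0.066, 0.599], [-0.001, 0.274, -0.962, 0.373], [0.0, 0.0, 0.0, 1.0]]
```

View pics/scene0.png

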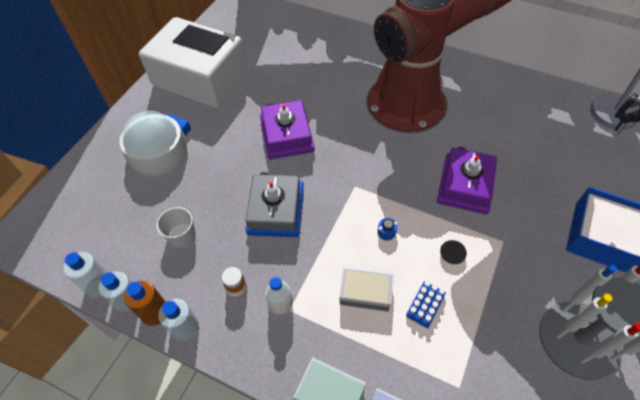

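View pics/top0.png

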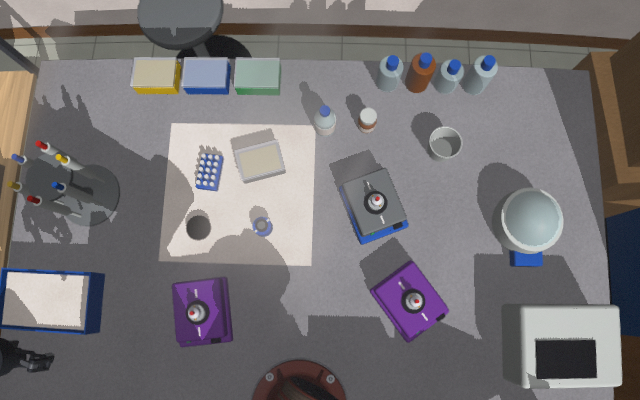

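Scene (top): the head candidates are the small blue collar with black cup at top (262,227) / scene (387,229), and the black plate_head at (198,228), which is not blue. The blue collar fits. The mixer candidates are the grey deck on a blue base at top (375,205) / scene (273,200), and purple look-alikes at top (201,312) and (412,300). The grey and blue one is meant. I'll confirm in one crop and measure.

```bash
python3 - <<'E'
from h import *
import pickle
s,d=pickle.load(open('c0.pkl','rb'))
t,c=d['top'],d['scene']
a=cv2.resize(t['pixels'][150:250,230:420,::-1],None,fx=4,fy=4,interpolation=cv2.INTER_CUBIC)
cv2.imwrite('pics/crop1.png',a)
def tri(u1,u2):
    o1,d1=rays(t,[u1]);o2,d2=rays(c,[u2]);A=np.c_[d1[0],-d2[0]]
    k=np.linalg.lstsq(A,o2-o1,rcond=None)[0];p=o1+k[0]*d1[0];q=o2+k[1]*d2[0];return (p+q)/2,np.linalg.norm(p-q)
def cen(cam,box,m):
    x0,y0,x1,y1=box; h=cv2.cvtColor(cam['pixels'],cv2.COLOR_RGB2HSV)[y0:y1,x0:x1].astype(int)
    k=m(h[...,0],h[...,1],h[...,2]); v,u=np.nonzero(k); return np.array([u.mean()+x0,v.mean()+y0]),k.sum()
red=lambda H,S,V:((H<8)|(H>172))&(S>120)&(V>80)
blue=lambda H,S,V:(H>100)&(H<130)&(S>110)
for nm,bt,bs,m in(('ejector',(360,185,395,220),(255,170,290,205),red),('head',(240,205,285,245),(370,210,405,245),blue)):
    a,n1=cen(t,bt,m);b,n2=cen(c,bs,m);print(nm,a,n1,b,n2,tri(a,b),bydepth(t,[a]),bydepth(c,[b]))
print(bydepth(t,[(375,235),(360,190),(392,190)]))
E
```

```text
ejector [377.08333333 198.33333333] 12 [270.27272727 183.54545455] 11 (array([ 0.53260175, -0.18531584,  0.12849686]), np.float64(0.001271625853101898)) [[ 0.5327201  -0.18582998  0.12919536]] [[ 0.53294603 -0.18429049  0.12939754]]
 ** On entry to DLASCL parameter number  4 had an illegal value
 ** On entry to DLASCL parameter number  4 had an illegal value
 ** On entry to DLASCL parameter number  4 had an illegal value
 ** On entry to DLASCL parameter number  4 had an illegal value
 ** On entry to DLASCL parameter number  5 had an illegal value
 ** On entry to DLASCL parameter number  4 had an illegal value<stdin>:12: RuntimeWarning: Mean of empty slice.
  ret = ret.dtype.type(ret / rcount)
Traceback (most recent call last):
numpy.linalg.LinAlgError: SVD did not converge in Linear Least Squares
```

View pics/crop1.png

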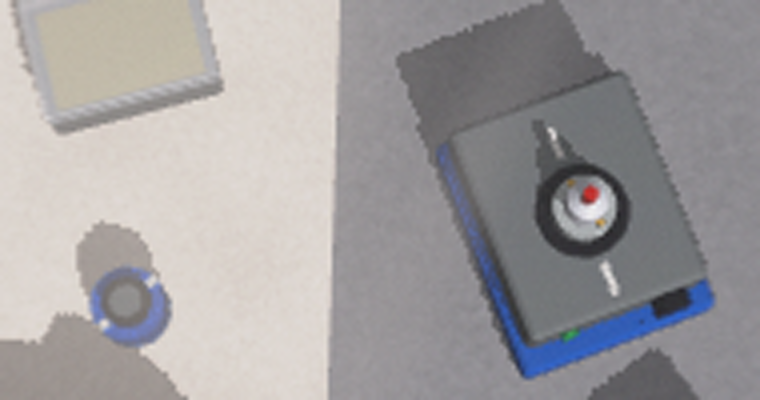

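The crop shows the blue collar with white marks near crop (152,281) and (103,324). It also shows the grey and blue mixer with deck lines at (552,142) and (612,280), the knob at (670,303) and brass pin ends near (571,183) and (600,223). Both targets are confirmed.

```bash
python3 - <<'E'
from h import *
import pickle
s,d=pickle.load(open('c0.pkl','rb'))
t,c=d['top'],d['scene']
px=lambda *a:[(230+u/4-.375,150+v/4-.375) for u,v in a]
m=onplane(t,px((152,281),(103,324)),.036); print('head marks',m.round(4).tolist(),'mid',m.mean(0),'yaw',np.degrees(np.arctan2(*(m[0]-m[1])[1::-1])))
for n,cam,b,lo,hi in(('t',t,(240,205,285,245),.03,.06),('s',c,(370,210,405,245),.03,.06)):
    uv=np.array([(u,v) for v in range(b[1],b[3]) for u in range(b[0],b[2])]); P=bydepth(cam,uv); k=(P[:,2]>lo)&(P[:,2]<hi); q=P[k]; print(n,k.sum(),(q.min(0)+q.max(0))/2,q.max(0)-q.min(0),q[:,2].max(), 'top',P[P[:,2]>.042].mean(0))
w=onplane(t,px((552,142),(612,280)),.075); print('lines',w.tolist(),w.mean(0),np.degrees(np.arctan2(*(w[0]-w[1])[1::-1])))
p=onplane(t,px((571,183),(600,223)),.1025); print('pin',p.tolist(),p.mean(0),np.degrees(np.arctan2(*(p[0]-p[1])[1::-1])))
print(d['wrist']['hand_eye'].round(4))
E
```

```text
head marks [[0.4867, 0.0961, 0.036], [0.4569, 0.1274, 0.036]] mid [0.4717755  0.11174743 0.036     ] yaw -46.42300833349467
t 274 [0.47038228 0.11150517 0.04083375] [0.04895951 0.04943316 0.02094945] 0.05130847409992123 top [0.4598021  0.10095296 0.1209562 ]
s 285 [0.4693666  0.11359622 0.04067742] [0.0526966  0.04902761 0.02109527] 0.05122505276853495 top [0.51005077 0.1225474  0.11379603]
lines [[0.5791127458941627, -0.16662032671412363, 0.07499999999999996], [0.4885584794999421, -0.2061585334700488, 0.07499999999999996]] [ 0.53383561 -0.18638943  0.075     ] 23.587258221037388
pin [[0.5458625549463225, -0.1766132052156804, 0.10250000000000004], [0.5203758712056042, -0.1951876637686752, 0.10250000000000004]] [ 0.53311921 -0.18590043  0.1025    ] 36.08421833473753
[[-7.000e-04 -9.616e-01 -2.743e-01  6.880e-02]
 [ 1.000e+00 -8.000e-04  2.000e-04 -2.000e-04]
 [-4.000e-04 -2.743e-01  9.616e-01 -1.427e-01]
 [ 0.000e+00  0.000e+00  0.000e+00  1.000e+00]]
```

step_arm(motion=[{"tx": -430,"ty": -378,"tz": 60,"az": 32},{"tx": -430,"ty": -378,"tz": 60,"az": 32},{"tx": -430,"ty": -378,"tz": 60,"az": 32},{"tx": -430,"ty": -378,"tz": 60,"az": 32},{"tx": -430,"ty": -378,"tz": 60,"az": 32},{"tx": -430,"ty": -378,"tz": 60,"az": 32},{"tx": -430,"ty": -378,"tz": 60,"az": 32},{"tx": -430,"ty": -378,"tz": 60,"az": 32},{"tx": -430,"ty": -378,"tz": 60,"az": 32},{"tx": -430,"ty": -378,"tz": 60,"az": 32},{"tx": -430,"ty": -378,"tz": 60,"az": 32},{"tx": -430,"ty": -378,"tz": 60,"az": 32},{"tx": -430,"ty": -378,"tz": 60,"az": 32},{"tx": -430,"ty": -378,"tz": 60,"az": 32},{"tx": -430,"ty": -378,"tz": 60,"az": 32}])

```text
schema error: expected keys tx, ty, tz, ax, ay, az, gripper
```

```bash
cat > look.py <<'E'
from h import *
import pickle,sys
s=get_state();c=camera('wrist');pickle.dump((s,c),open(sys.argv[1]+'.pkl','wb'));save(c,sys.argv[1]+'.png')
print(s['t'],s['ee_pos'].round(4),np.degrees(s['orientation']).round(2),s['contact_force'].round(2),s['width'])
E
python3 look.py w1
```

```text
0.15 [0.143  0.5825 0.2307] [-1.7994e+02 -1.0000e-02  1.6620e+02] [0.39 0.38 0.23] 0.08548070175712044
```

View pics/w1.png

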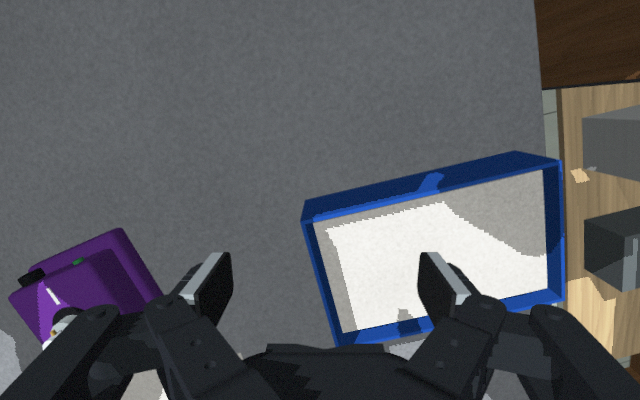

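The move was refused because every key is required, so this wrist picture shows the start place. The fingers are at (205,270) and (445,270), with a blue tray below.

step_arm(motion=[{"tx": -430,"ty": -378,"tz": 60,"ax": 0,"ay": 0,"az": 32,"gripper": 1},{"tx": -430,"ty": -378,"tz": 60,"ax": 0,"ay": 0,"az": 32,"gripper": 1},{"tx": -430,"ty": -378,"tz": 60,"ax": 0,"ay": 0,"az": 32,"gripper": 1},{"tx": -430,"ty": -378,"tz": 60,"ax": 0,"ay": 0,"az": 32,"gripper": 1},{"tx": -430,"ty": -378,"tz": 60,"ax": 0,"ay": 0,"az": 32,"gripper": 1},{"tx": -430,"ty": -378,"tz": 60,"ax": 0,"ay": 0,"az": 32,"gripper": 1},{"tx": -430,"ty": -378,"tz": 60,"ax": 0,"ay": 0,"az": 32,"gripper": 1},{"tx": -430,"ty": -378,"tz": 60,"ax": 0,"ay": 0,"az": 32,"gripper": 1},{"tx": -430,"ty": -378,"tz": 60,"ax": 0,"ay": 0,"az": 32,"gripper": 1},{"tx": -430,"ty": -378,"tz": 60,"ax": 0,"ay": 0,"az": 32,"gripper": 1},{"tx": -430,"ty": -378,"tz": 60,"ax": 0,"ay": 0,"az": 32,"gripper": 1},{"tx": -430,"ty": -378,"tz": 60,"ax": 0,"ay": 0,"az": 32,"gripper": 1},{"tx": -430,"ty": -378,"tz": 60,"ax": 0,"ay": 0,"az": 32,"gripper": 1},{"tx": -430,"ty": -378,"tz": 60,"ax": 0,"ay": 0,"az": 32,"gripper": 1},{"tx": -430,"ty": -378,"tz": 60,"ax": 0,"ay": 0,"az": 32,"gripper": 1},{"tx": -430,"ty": -378,"tz": 60,"ax": 0,"ay": 0,"az": 32,"gripper": 1}])

```text
t: 1.8
ee_pos: [0.4701, 0.1141, 0.1715]
orientation: [3.141, 0.0, 2.344]
contact_force: [-0.1, -0.1, -0.3]
width: 0.0856
finger_force: 0.0
```

```bash
python3 look.py w2
```

```text
1.8 [0.4701 0.1141 0.1715] [179.98   0.   134.3 ] [-0.12 -0.13 -0.35] 0.08557045791166605
```

View pics/w2.png

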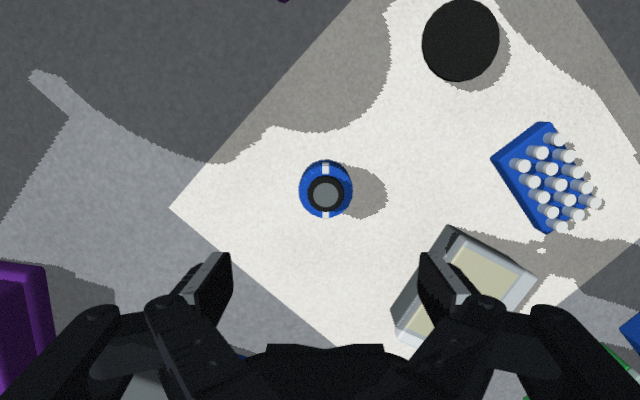

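The wrist view shows the head centred at (326,190), with its white marks at (325,167) and (325,214), already in line with tool x. The fingers straddle it, with the tip box at (460,280).

```bash
python3 - <<'E'
from h import *
import pickle
s,c=pickle.load(open('w2.pkl','rb'))
p=c['pixels'].astype(int); h=cv2.cvtColor(c['pixels'],cv2.COLOR_RGB2HSV).astype(int)
r=np.zeros((400,640),bool); r[150:225,290:362]=1
bl=r&(h[...,0]>100)&(h[...,0]<130)&(h[...,1]>120)
cs,_=cv2.findContours(bl.astype('uint8'),cv2.RETR_EXTERNAL,cv2.CHAIN_APPROX_NONE)
hull=cv2.convexHull(np.vstack(cs)); print(hull[:,0].min(0),hull[:,0].max(0))
m=np.zeros((400,640),'uint8');cv2.fillPoly(m,[hull],1)
wh=(m>0)&(h[...,1]<60)&(h[...,2]>150); n,l,st,ce=cv2.connectedComponentsWithStats(wh.astype('uint8')); print(st[1:],ce[1:])
# black ring outer
bk=(m>0)&(p.sum(2)<150); cc,_=cv2.findContours(bk.astype('uint8'),0,1); k=max(cc,key=cv2.contourArea)
e=cv2.fitEllipse(cv2.convexHull(k)); print('cup',e,onplane(c,[e[0]],.046,s), bydepth(c,[e[0]],s))
T=c2w(c,s); uv=np.argwhere(m>0)[:,::-1]; P=bydepth(c,uv,s); P=P[(P[:,2]>.03)&(P[:,2]<.06)]
print('depth',P.shape,(P.min(0)+P.max(0))/2,np.ptp(P,axis=0),np.percentile(P[:,2],[5,50,95]))
o,d=rays(c,[(325.5,y) for y in(164,214)],s)
E
```

```text
[299 160] [352 217]
[[322 164   7  10  68]
 [322 212   7   6  35]] [[324.91176471 168.48529412]
 [325.28571429 214.42857143]]
cup ((325.615234375, 193.10604858398438), (36.138267517089844, 36.49597930908203), 101.2894058227539) [[0.47075788 0.115034   0.046     ]] [[0.47064306 0.11514804 0.04663279]]
depth (2294, 3) [0.47083039 0.11407196 0.03915667] [0.04948521 0.04974346 0.01816356] [0.03499116 0.03723167 0.04719705]
```

step_arm(motion=[{"tx": 0,"ty": 1,"tz": 30,"ax": 0,"ay": 0,"az": 0,"gripper": 1},{"tx": 0,"ty": 1,"tz": 65,"ax": 0,"ay": 0,"az": 0,"gripper": 1},{"tx": 0,"ty": 1,"tz": 100,"ax": 0,"ay": 0,"az": 0,"gripper": 1},{"tx": 0,"ty": 1,"tz": 125,"ax": 0,"ay": 0,"az": 0,"gripper": 1},{"tx": 0,"ty": 1,"tz": 145,"ax": 0,"ay": 0,"az": 0,"gripper": 1},{"tx": 0,"ty": 1,"tz": 157,"ax": 0,"ay": 0,"az": 0,"gripper": 1},{"tx": 0,"ty": 1,"tz": 164,"ax": 0,"ay": 0,"az": 0,"gripper": 1},{"tx": 0,"ty": 1,"tz": 167,"ax": 0,"ay": 0,"az": 0,"gripper": 1},{"tx": 0,"ty": 1,"tz": 167,"ax": 0,"ay": 0,"az": 0,"gripper": 1},{"tx": 0,"ty": 1,"tz": 167,"ax": 0,"ay": 0,"az": 0,"gripper": 1}])

```text
t: 2.85
ee_pos: [0.4719, 0.1138, 0.0052]
orientation: [3.141, 0.001, 2.342]
contact_force: [0.2, 1.2, 0.4]
width: 0.085
finger_force: 0.0
```

step_arm(motion=[{"tx": 0,"ty": 0,"tz": 0,"ax": 0,"ay": 0,"az": 0,"gripper": 0.65},{"tx": 0,"ty": 0,"tz": 0,"ax": 0,"ay": 0,"az": 0,"gripper": 0.62},{"tx": 0,"ty": 0,"tz": 0,"ax": 0,"ay": 0,"az": 0,"gripper": 0.6},{"tx": 0,"ty": 0,"tz": 0,"ax": 0,"ay": 0,"az": 0,"gripper": 0.55},{"tx": 0,"ty": 0,"tz": 0,"ax": 0,"ay": 0,"az": 0,"gripper": 0.4},{"tx": 0,"ty": 0,"tz": 0,"ax": 0,"ay": 0,"az": 0,"gripper": 0.2},{"tx": 0,"ty": 0,"tz": 0,"ax": 0,"ay": 0,"az": 0,"gripper": 0},{"tx": 0,"ty": 0,"tz": 0,"ax": 0,"ay": 0,"az": 0,"gripper": 0},{"tx": 0,"ty": 0,"tz": 0,"ax": 0,"ay": 0,"az": 0,"gripper": 0}], newtons=25)

```text
t: 3.75
ee_pos: [0.4715, 0.1137, 0.0047]
orientation: [3.141, 0.0, 2.342]
contact_force: [-0.5, 0.2, 5.5]
width: 0.0486
finger_force: 26.6
```

step_arm(motion=[{"tx": 0,"ty": 0,"tz": -5,"ax": 0,"ay": 0,"az": 0,"gripper": 0},{"tx": 0,"ty": 0,"tz": -20,"ax": 0,"ay": 0,"az": 0,"gripper": 0},{"tx": 0,"ty": 0,"tz": -50,"ax": 0,"ay": 0,"az": 0,"gripper": 0},{"tx": 0,"ty": 0,"tz": -85,"ax": 0,"ay": 0,"az": 0,"gripper": 0},{"tx": 0,"ty": 0,"tz": -120,"ax": 0,"ay": 0,"az": 0,"gripper": 0},{"tx": -15,"ty": -12,"tz": -150,"ax": 0,"ay": 0,"az": -5,"gripper": 0},{"tx": -40,"ty": -33,"tz": -175,"ax": 0,"ay": 0,"az": -12,"gripper": 0},{"tx": -65,"ty": -54,"tz": -200,"ax": 0,"ay": 0,"az": -19,"gripper": 0},{"tx": -90,"ty": -75,"tz": -220,"ax": 0,"ay": 0,"az": -26,"gripper": 0},{"tx": -117,"ty": -97,"tz": -230,"ax": 0,"ay": 0,"az": -33,"gripper": 0},{"tx": -144,"ty": -119,"tz": -230,"ax": 0,"ay": 0,"az": -40,"gripper": 0},{"tx": -171,"ty": -141,"tz": -230,"ax": 0,"ay": 0,"az": -47,"gripper": 0},{"tx": -198,"ty": -163,"tz": -230,"ax": 0,"ay": 0,"az": -54,"gripper": 0},{"tx": -220,"ty": -182,"tz": -230,"ax": 0,"ay": 0,"az": -60,"gripper": 0},{"tx": -236,"ty": -195,"tz": -230,"ax": 0,"ay": 0,"az": -66,"gripper": 0},{"tx": -243,"ty": -201,"tz": -230,"ax": 0,"ay": 0,"az": -70,"gripper": 0},{"tx": -245,"ty": -203,"tz": -230,"ax": 0,"ay": 0,"az": -71,"gripper": 0},{"tx": -245,"ty": -203,"tz": -230,"ax": 0,"ay": 0,"az": -71,"gripper": 0},{"tx": -245,"ty": -203,"tz": -230,"ax": 0,"ay": 0,"az": -71,"gripper": 0}])

```text
t: 5.65
ee_pos: [0.4965, -0.2028, 0.2343]
orientation: [3.141, 0.0, -2.703]
contact_force: [-0.6, -0.4, -1.5]
width: 0.0488
finger_force: 26.3
```

```bash
python3 look.py w3
```

```text
5.65 [ 0.4965 -0.2028  0.2343] [ 179.98    0.   -154.86] [-0.62 -0.4  -1.47] 0.04883464882527585
```

View pics/w3.png

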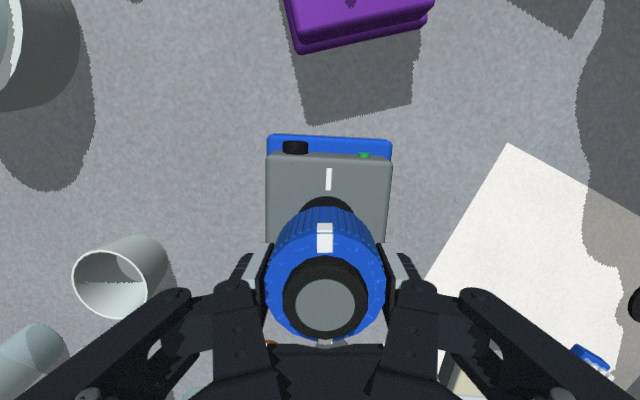

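The wrist view shows the held head at (325,290) with its mark at (325,238), hiding the shaft. The mixer's near white line is at (328,178). I'll shift 90 mm along -x to uncover the shaft.

step_arm(motion=[{"tx": -25,"ty": 0,"tz": 0,"ax": 0,"ay": 0,"az": 0,"gripper": 0},{"tx": -60,"ty": 0,"tz": 0,"ax": 0,"ay": 0,"az": 0,"gripper": 0},{"tx": -85,"ty": 0,"tz": 0,"ax": 0,"ay": 0,"az": 0,"gripper": 0},{"tx": -90,"ty": 0,"tz": 0,"ax": 0,"ay": 0,"az": 0,"gripper": 0},{"tx": -90,"ty": 0,"tz": 0,"ax": 0,"ay": 0,"az": 0,"gripper": 0},{"tx": -90,"ty": 0,"tz": 0,"ax": 0,"ay": 0,"az": 0,"gripper": 0}])

```text
t: 6.3
ee_pos: [0.5775, -0.165, 0.2344]
orientation: [3.141, -0.0, -2.702]
contact_force: [0.1, 1.0, -1.2]
width: 0.0483
finger_force: 26.3
```

```bash
python3 look.py w4; python3 -c "
from h import *;import pickle
s,c=pickle.load(open('w4.pkl','rb'));save(c,'w4c.png',(230,60,430,210),4)"
```

```text
6.3 [ 0.5775 -0.165   0.2344] [ 1.7999e+02 -2.0000e-02 -1.5480e+02] [ 0.11  0.99 -1.24] 0.048285081372983485
```

View pics/w4c.png

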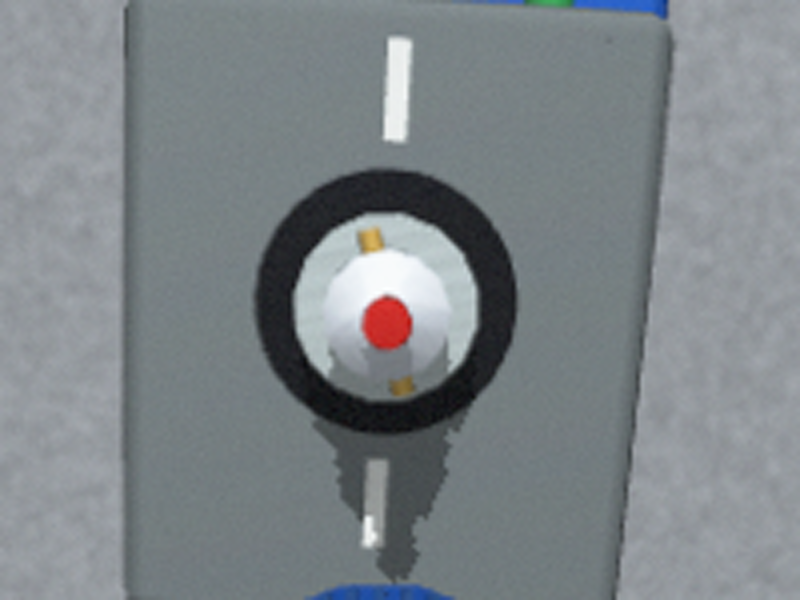

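The crop shows the shaft with the red ejector tip at crop (387,322). The brass pin ends are at (371,240) and (402,386), the steel seat disc and black ring are centred near (386,303), and the deck lines are at (398,90) and (375,503).

```bash
python3 - <<'E'
from h import *
import pickle
s,c=pickle.load(open('w4.pkl','rb'))
h=cv2.cvtColor(c['pixels'],cv2.COLOR_RGB2HSV).astype(int); r=np.zeros((400,640),bool); r[100:170,290:370]=1
red=r&((h[...,0]<6)|(h[...,0]>172))&(h[...,1]>130); e=np.argwhere(red).mean(0)[::-1]
print('ej',e,onplane(c,[e],.131,s),bydepth(c,[e],s))
br=r&(h[...,0]>10)&(h[...,0]<28)&(h[...,1]>110); n,l,st,ce=cv2.connectedComponentsWithStats(br.astype('uint8'));print(st[1:],ce[1:])
k=np.argsort(-st[1:,4])[:2]+1; p=onplane(c,ce[k],.1015,s); a=p[0]-p[1]; print('pin',p.tolist(),p.mean(0),np.degrees(np.arctan2(a[1],a[0])))
px=lambda *a:[(230+u/4-.375,60+v/4-.375) for u,v in a]
w=onplane(c,px((398,90),(375,503)),.075,s);a=w[1]-w[0];print('lines',w.mean(0),np.degrees(np.arctan2(a[1],a[0])),np.linalg.norm(a))
bk=r.copy(); bk[:]=0; bk[95:175,285:365]=1; bk&=(c['pixels'].astype(int).sum(2)<150)
q,_=cv2.findContours(bk.astype('uint8'),0,1); q=max(q,key=cv2.contourArea); E=cv2.fitEllipse(cv2.convexHull(q));print('ring',E,onplane(c,[E[0]],.075,s))
st=r&(h[...,1]<40)&(h[...,2]>130)
P=bydepth(c,[px((320,290))[0],px((330,290))[0],px((455,300))[0],px((200,300))[0]],s);print(P[:,2])
# triangulate ejector with start top view
s0,d=pickle.load(open('c0.pkl','rb'));o1,d1=rays(c,[e],s);o2,d2=rays(d['top'],[(377.08,198.33)]);o3,d3=rays(d['scene'],[(270.27,183.55)])
A=b=0
for o,v in((o1,d1),(o2,d2),(o3,d3)):
    v=v[0]/np.linalg.norm(v[0]);M=np.eye(3)-np.outer(v,v);A=A+M;b=b+M@o
print('3view',np.linalg.solve(A,b))
# held head: marks
h2=(h[...,1]<50)&(h[...,2]>180); r2=np.zeros((400,640),bool);r2[205:350,300:350]=1;n,l,st,ce=cv2.connectedComponentsWithStats((h2&r2).astype('uint8'));print(st[1:],ce[1:])
E
```

```text
ej [326.44915254 140.46610169] [[ 0.5337187  -0.18468113  0.131     ]] [[ 0.53368912 -0.18469731  0.1313939 ]]
[[320 118   6   5  22]
 [328 155   5   4  15]] [[322.31818182 119.90909091]
 [330.13333333 156.4       ]]
pin [[0.5217828342564357, -0.19402388073399662, 0.10150000000000003], [0.5470312176915659, -0.1746719378170955, 0.10150000000000003]] [ 0.53440703 -0.18434791  0.1015    ] -142.53118315188058
lines [ 0.53407762 -0.18452202  0.075     ] 21.993837065717198 0.09615412246078005
ring ((326.1408386230469, 135.22222900390625), (64.26002502441406, 65.63587188720703), 177.39614868164062) [[ 0.53362328 -0.18472989  0.075     ]]
[0.09073502 0.11129505 0.09087279 0.07405561]
3view [ 0.53313152 -0.18493866  0.12924627]
[[317 223  16   9 135]
 [317 234  16  19 276]
 [341 338   9   7  36]
 [329 341   4   3   8]
 [324 343   1   1   1]
 [340 342   1   2   2]
 [337 345   1   1   1]
 [342 344   1   1   1]] [[324.11111111 227.05185185]
 [323.99275362 242.58695652]
 [345.77777778 340.83333333]
 [330.5        342.25      ]
 [324.         343.        ]
 [340.         342.5       ]
 [337.         345.        ]
 [342.         344.        ]]
```

step_arm(motion=[{"tx": 20,"ty": 0,"tz": 0,"ax": 0,"ay": 0,"az": 1,"gripper": 0},{"tx": 42,"ty": 1,"tz": 10,"ax": 0,"ay": 0,"az": 3,"gripper": 0},{"tx": 47,"ty": 1,"tz": 30,"ax": 0,"ay": 0,"az": 3,"gripper": 0},{"tx": 47,"ty": 1,"tz": 55,"ax": 0,"ay": 0,"az": 3,"gripper": 0},{"tx": 47,"ty": 1,"tz": 75,"ax": 0,"ay": 0,"az": 3,"gripper": 0},{"tx": 47,"ty": 1,"tz": 83,"ax": 0,"ay": 0,"az": 3,"gripper": 0},{"tx": 47,"ty": 1,"tz": 84,"ax": 0,"ay": 0,"az": 3,"gripper": 0},{"tx": 47,"ty": 1,"tz": 84,"ax": 0,"ay": 0,"az": 3,"gripper": 0},{"tx": 47,"ty": 1,"tz": 84,"ax": 0,"ay": 0,"az": 3,"gripper": 0}])

```text
t: 7.25
ee_pos: [0.5355, -0.1846, 0.1517]
orientation: [-3.14, 0.001, -2.754]
contact_force: [0.1, 0.7, -0.7]
width: 0.0483
finger_force: 26.4
```

step_arm(motion=[{"tx": 0.5,"ty": 0.5,"tz": 8,"ax": 0,"ay": 0,"az": 0,"gripper": 0},{"tx": 0.5,"ty": 0.5,"tz": 16,"ax": 0,"ay": 0,"az": 0,"gripper": 0},{"tx": 0.5,"ty": 0.5,"tz": 24,"ax": 0,"ay": 0,"az": 0,"gripper": 0},{"tx": 0.5,"ty": 0.5,"tz": 31,"ax": 0,"ay": 0,"az": 0,"gripper": 0},{"tx": 0.5,"ty": 0.5,"tz": 36,"ax": 0,"ay": 0,"az": 0,"gripper": 0},{"tx": 0.5,"ty": 0.5,"tz": 39,"ax": 0,"ay": 0,"az": 0,"gripper": 0},{"tx": 0.5,"ty": 0.5,"tz": 40,"ax": 0,"ay": 0,"az": 0,"gripper": 0},{"tx": 0.5,"ty": 0.5,"tz": 40,"ax": 0,"ay": 0,"az": 0,"gripper": 0}])

```text
t: 8.05
ee_pos: [0.5344, -0.1839, 0.1103]
orientation: [-3.142, 0.0, -2.754]
contact_force: [-1.1, 0.3, -0.3]
width: 0.0488
finger_force: 26.4
```

step_arm(motion=[{"tx": 0,"ty": 0,"tz": 1,"ax": 0,"ay": 0,"az": 0,"gripper": 0},{"tx": 0,"ty": 0,"tz": 2,"ax": 0,"ay": 0,"az": 0,"gripper": 0},{"tx": 0,"ty": 0,"tz": 3,"ax": 0,"ay": 0,"az": 0,"gripper": 0},{"tx": 0,"ty": 0,"tz": 3,"ax": 0,"ay": 0,"az": 0,"gripper": 0}])

```text
t: 8.45
ee_pos: [0.5343, -0.1839, 0.1072]
orientation: [3.141, -0.0, -2.754]
contact_force: [0.1, -1.1, -0.9]
width: 0.0483
finger_force: 26.4
```

step_arm(motion=[{"tx": 0,"ty": 0,"tz": 0.5,"ax": 0,"ay": 0,"az": 0,"gripper": 0},{"tx": 0,"ty": 0,"tz": 0.5,"ax": 0,"ay": 0,"az": 0,"gripper": 0}])

```text
t: 8.65
ee_pos: [0.5344, -0.1839, 0.1068]
orientation: [-3.142, 0.0, -2.754]
contact_force: [-0.1, -0.2, -1.4]
width: 0.0487
finger_force: 26.4
```

step_arm(motion=[{"tx": 0,"ty": 0,"tz": 0.5,"ax": 0,"ay": 0,"az": 0,"gripper": 0},{"tx": 0,"ty": 0,"tz": 0.5,"ax": 0,"ay": 0,"az": 0,"gripper": 0}])

```text
t: 8.85
ee_pos: [0.5345, -0.1839, 0.1065]
orientation: [-3.141, 0.0, -2.754]
contact_force: [-1.1, 0.1, 2.0]
width: 0.0485
finger_force: 26.7
```

step_arm(motion=[{"tx": 0,"ty": 0,"tz": 0.5,"ax": 0,"ay": 0,"az": 0,"gripper": 0},{"tx": 0,"ty": 0,"tz": 0.5,"ax": 0,"ay": 0,"az": 0,"gripper": 0}])

```text
t: 9.05
ee_pos: [0.5345, -0.184, 0.1062]
orientation: [-3.141, 0.0, -2.754]
contact_force: [-1.7, 0.6, 4.7]
width: 0.0484
finger_force: 27.0
```

step_arm(motion=[{"tx": 0,"ty": 0,"tz": 0,"ax": 0,"ay": 0,"az": -2,"gripper": 0},{"tx": 0,"ty": 0,"tz": 0,"ax": 0,"ay": 0,"az": -4,"gripper": 0},{"tx": 0,"ty": 0,"tz": 0,"ax": 0,"ay": 0,"az": -6,"gripper": 0},{"tx": 0,"ty": 0,"tz": 0,"ax": 0,"ay": 0,"az": -6,"gripper": 0}])

```text
t: 9.45
ee_pos: [0.5342, -0.1838, 0.1054]
orientation: [3.141, -0.0, -2.649]
contact_force: [-0.1, 0.3, -1.8]
width: 0.0489
finger_force: 26.5
```

step_arm(motion=[{"tx": 0,"ty": 0,"tz": 0,"ax": 0,"ay": 0,"az": -2,"gripper": 0},{"tx": 0,"ty": 0,"tz": 0,"ax": 0,"ay": 0,"az": -4,"gripper": 0},{"tx": 0,"ty": 0,"tz": 0,"ax": 0,"ay": 0,"az": -6,"gripper": 0},{"tx": 0,"ty": 0,"tz": 0,"ax": 0,"ay": 0,"az": -6,"gripper": 0}])

```text
t: 9.85
ee_pos: [0.5343, -0.1838, 0.1055]
orientation: [3.141, -0.0, -2.545]
contact_force: [-0.4, -0.3, -0.7]
width: 0.0486
finger_force: 26.4
```

step_arm(motion=[{"tx": 0,"ty": 0,"tz": 0.5,"ax": 0,"ay": 0,"az": 0,"gripper": 0},{"tx": 0,"ty": 0,"tz": 1,"ax": 0,"ay": 0,"az": 0,"gripper": 0},{"tx": 0,"ty": 0,"tz": 1,"ax": 0,"ay": 0,"az": 0,"gripper": 0}])

```text
t: 10.15
ee_pos: [0.5343, -0.1838, 0.1046]
orientation: [3.141, 0.0, -2.545]
contact_force: [-0.2, -0.0, -1.1]
width: 0.0484
finger_force: 26.4
```

step_arm(motion=[{"tx": 0,"ty": 0,"tz": 0.5,"ax": 0,"ay": 0,"az": 0,"gripper": 0},{"tx": 0,"ty": 0,"tz": 1,"ax": 0,"ay": 0,"az": 0,"gripper": 0},{"tx": 0,"ty": 0,"tz": 1,"ax": 0,"ay": 0,"az": 0,"gripper": 0}])

```text
t: 10.45
ee_pos: [0.5344, -0.1839, 0.1037]
orientation: [3.141, 0.0, -2.545]
contact_force: [0.1, -0.7, -0.8]
width: 0.0486
finger_force: 26.5
```

step_arm(motion=[{"tx": 0,"ty": 0,"tz": 1.5,"ax": 0,"ay": 0,"az": 0,"gripper": 0},{"tx": 0,"ty": 0,"tz": 3,"ax": 0,"ay": 0,"az": 0,"gripper": 0},{"tx": 0,"ty": 0,"tz": 4.5,"ax": 0,"ay": 0,"az": 0,"gripper": 0},{"tx": 0,"ty": 0,"tz": 6,"ax": 0,"ay": 0,"az": 0,"gripper": 0},{"tx": 0,"ty": 0,"tz": 7,"ax": 0,"ay": 0,"az": 0,"gripper": 0},{"tx": 0,"ty": 0,"tz": 7,"ax": 0,"ay": 0,"az": 0,"gripper": 0}])

```text
t: 11.05
ee_pos: [0.5345, -0.184, 0.0969]
orientation: [-3.141, 0.0, -2.545]
contact_force: [-1.2, 1.1, 5.3]
width: 0.0484
finger_force: 27.0
```

step_arm(motion=[{"tx": 0,"ty": 0,"tz": 1,"ax": 0,"ay": 0,"az": 0,"gripper": 0},{"tx": 0,"ty": 0,"tz": 2,"ax": 0,"ay": 0,"az": 0,"gripper": 0},{"tx": 0,"ty": 0,"tz": 2,"ax": 0,"ay": 0,"az": 0,"gripper": 0}])

```text
t: 11.35
ee_pos: [0.5345, -0.184, 0.0956]
orientation: [-3.141, 0.0, -2.545]
contact_force: [-3.4, 2.4, 10.3]
width: 0.0483
finger_force: 27.5
```

step_arm(motion=[{"tx": 0,"ty": 0,"tz": 0.5,"ax": 0,"ay": 0,"az": 0,"gripper": 0},{"tx": 0,"ty": 0,"tz": 1,"ax": 0,"ay": 0,"az": 0,"gripper": 0},{"tx": 0,"ty": 0,"tz": 1,"ax": 0,"ay": 0,"az": 0,"gripper": 0}])

```text
t: 11.65
ee_pos: [0.5346, -0.184, 0.0956]
orientation: [-3.141, 0.0, -2.545]
contact_force: [-6.8, 3.7, 17.3]
width: 0.0484
finger_force: 28.4
```

```bash
python3 - <<'E'
from h import *
s=get_state();print(s['ee_pos'],s['contact_force'],s['ft_torque'],s['orientation'])
c=camera('scene');w=camera('wrist')
a=cv2.resize(c['pixels'][160:240,230:330,::-1],(500,400),interpolation=cv2.INTER_CUBIC)
b=cv2.resize(w['pixels'][190:350,250:400,::-1],(300,320))
o=np.zeros((400,800,3),'uint8');o[:,:500]=a;o[:320,500:]=b;cv2.imwrite('pics/fin.png',o)
# heights of collar rim and cup top
uv=np.array([(u,v) for v in range(270,330) for u in range(290,362)]);P=bydepth(w,uv,s);r=np.hypot(P[:,0]-.5338,P[:,1]+.1846);print('cup top z',np.median(P[r<.012,2]))
uv=np.array([(u,v) for v in range(160,220) for u in range(240,310)]);P=bydepth(c,uv);r=np.hypot(P[:,0]-.5338,P[:,1]+.1846);print('cup top scene',np.median(P[(r<.012)&(P[:,2]<.16),2]))
E
```

```text
[ 0.53456164 -0.18395715  0.09557629] [-6.75140442  3.71137846 17.32802037] [ 0.86971445  1.4866082  -0.03174403] [-3.14068364e+00  3.35324350e-04 -2.54452484e+00]
cup top z 0.13756887425660924
cup top scene 0.13738634882343015
```

View pics/fin.png

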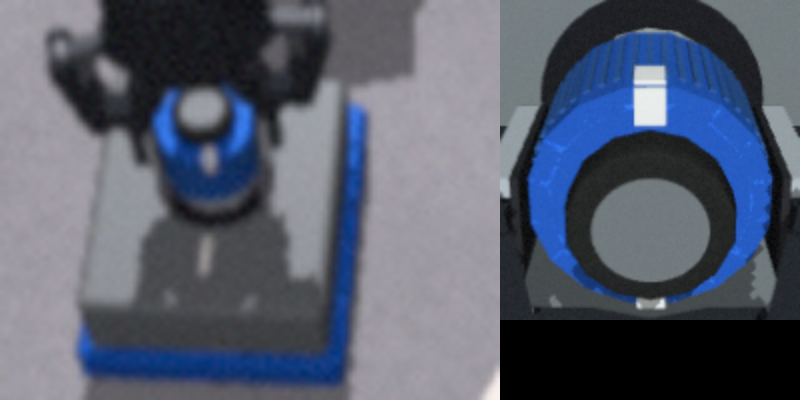

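The picture shows the collar seated on the shoulder (scene crop (205,150)), still gripped between the pads. Its cup top measures 137.5 mm; home is 137 and on the pin would be 148.5. The TCP stopped dead as the force rose to 17 N, so it is on its seat.

step_arm(motion=[{"tx": 0,"ty": 0,"tz": 0,"ax": 0,"ay": 0,"az": 0,"gripper": 0},{"tx": 0,"ty": 0,"tz": 0,"ax": 0,"ay": 0,"az": 0,"gripper": 0},{"tx": 0,"ty": 0,"tz": 0,"ax": 0,"ay": 0,"az": 0,"gripper": 0},{"tx": 0,"ty": 0,"tz": 0,"ax": 0,"ay": 0,"az": 0,"gripper": 0},{"tx": 0,"ty": 0,"tz": 0,"ax": 0,"ay": 0,"az": 0,"gripper": 0}])

```text
t: 12.25
ee_pos: [0.5346, -0.184, 0.0956]
orientation: [-3.141, 0.0, -2.545]
contact_force: [-6.7, 3.8, 17.8]
width: 0.0484
finger_force: 28.4
```

```bash
python3 -c "
from h import *
s=get_state();print(s['t'],s['ee_pos'],s['contact_force'],s['width'],s['finger_force'])
if abs(s['ee_pos'][2]-.0956)<.0006 and s['contact_force'][2]>12: print(close_job())"
```

```text
12.25 [ 0.53458174 -0.18398058  0.09558545] [-6.66662259  3.84747701 17.82065002] 0.048437678190488886 28.37529843323864
the job is handed in; nothing more can be done
None
```

I handed the job in at 12.25 s: the cup head dropped over the pin and is pressed onto its seat, still gripped at about 28 N and held down with about 18 N; the verdict was not shown to me.

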